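# Open the squeeze-lid canister in the food store

## Task

Open the square food canister: squeeze the two side buttons on its lid's grip together, lift the lid straight off and set it down (do not drop it) right way up and flat in the empty metal tray, then let go. Leave the canister standing where it is, and leave the round canister with the same kind of grip alone.

Things in the scene. Friction and masses are not known exactly. Their poses are not given: they have to be found in the camera images.
- lid: Grey lid of the square canister, 118 x 118 mm, plate 8 mm thick, 200 g. Origin: centre of the plate's underside, z up. On top, in the middle, a squeeze grip, top 52 mm above the origin. Four corner feet reach 20 mm below the origin and sit 1.5 mm clear inside the canister's mouth: lift straight up 25 mm before moving sideways. Set down, the lid stands on them, origin 20 mm above the surface.
- lid_grip (a point): Centre of the lid's grip, 28 mm above the lid's origin, axes as the lid's. Black buttons on its +y and -y sides, 29 mm wide, 33 mm high, outer faces 64 mm apart. Each slides 8 mm in along y on a spring (2 N at first, 6 N fully in; 48 mm apart then) and draws in a latch under the rim. Lid is free with both fully in; lift it by the squeezed buttons. They spring out when let go.
- canister: White square food canister, 116 x 116 mm, 130 mm tall, 1.6 kg, standing loose on the bench. Origin: centre of its underside; z up. The lid sits on its rim, the lid's origin 130 mm above the canister's, axes the same.
- tray: Empty shallow metal tray on the bench, 240 mm (x) by 200 mm (y) outside, 18 mm high, walls and floor 4 mm thick. Origin: centre of its underside; its inner floor is 4 mm above. The lid standing in it has its origin 24 mm above the tray's.
- round_canister: White round canister, 116 mm across, 130 mm tall with its grey 120 mm round lid and the same squeeze grip on top, 182 mm over all. Not to be opened or moved. Origin: centre of its underside.

How it is judged:
On the way, in this order (a step that is already met when the one before it is completed fails the run):
1. the lid is lifted at least 35 mm off the canister, which stays standing on the bench (z of lid in the frame of canister above 0.165 m and angle between canister's own z axis and vertical below 0.2 rad and height (world z) of canister below 0.015 m), for 0.1 s.
2. the lid is lowered to within 15 mm of its resting height in the tray while still held by the fingers (z of lid in the frame of tray below 0.039 m and horizontal distance between lid and tray below 0.08 m and contact force between the fingers and lid above 0.5 N), for 0.05 s.
At the end, for the whole second after the job is handed in: The lid lies released and at rest in the tray, right way up and level (within 7 degrees), on the tray's floor inside its walls (within 65 mm of the middle along the tray's x, 50 mm along its y, height within 8 mm); the square canister stands upright on the bench within 50 mm of where it was (x of lid in the frame of tray between -0.065 and 0.065 m and y of lid in the frame of tray between -0.05 and 0.05 m and z of lid in the frame of tray between 0.016 and 0.032 m and angle between each of lid, canister's own z axis and vertical below 0.12 rad and linear speed of lid below 0.03 m/s and height (world z) of canister below 0.015 m and distance of canister from where it was at the start of the episode below 0.05 m and contact force between the fingers and lid below 0.1 N); the robot touches nothing.
It fails at once if the square canister is lifted off the bench or tipped (height (world z) of canister above 0.03 m or angle between canister's own z axis and vertical above 0.35 rad).
It fails at once if the round canister is shifted by more than 40 mm or tipped (distance of round_canister from where it was at the start of the episode above 0.04 m or angle between round_canister's own z axis and vertical above 0.3 rad).
It also fails if it takes over 48 s, if anything falls off the work surface, if the arm or the gripper's body presses on something with over 40 N, if the wrist force passes 120 N, or if a joint passes its speed limit or range.

## Robot

A 6-joint arm with a two-finger parallel gripper is mounted at the origin on the work surface. World frame = base frame: x ahead of the robot, y to its left, z up, the work surface at z = 0. Lengths are in m, angles in rad, forces in N, time in s.
With the tool pointing down it reaches from about 0.425 to 0.95 m from the base axis. Payload 3.5 kg.
Tool frame: the origin (TCP) lies between the finger pads; the fingertips stand 19 mm ahead of it and the grasp point (between the pads) is the TCP; y points along the fingers, z is the direction in which the jaws open and shut, and the axes are right-handed (so a half turn about y gives the same grasp; the last joint's range is limited). The gripper opens to 85 mm and grips with 20 to 120 N. Pads are 22 mm wide; open, the fingers measure 114 mm over their backs; the gripper's body (76 mm by 85 mm) begins 54 mm behind the grasp point. The pads swing forward as they close: fully open they stand 13 mm farther back than shut.
Start: joints at [-1.495, 0.286, 1.577, -0, 1.279, -0.15], TCP at [0.151, -0.658, 0.25] pointing down, gripper open.
Joint ranges: [-2.77, 2.77], [-0.9, 2.22], [0.21, 2.48], [-1.53, 4.67], [0.24, 2.81], [-2.84, 2.84]. Speed limits (rad/s): [2.79, 2.79, 3.14, 3.14, 3.14, 3.14].

## Interface

Orientations are given as a unit quaternion [x, y, z, w].
In Python, from plant import get_state, read_camera, camera_model, sign_off gives the robot as it stands.
- The arm moves only by the tool carry_out, never from a script. Its argument "moves" is a list of rows, each a list of 7 numbers: the turn, a rotation vector about the tool's x, y, z in rad, then the shift along the tool's x, y, z in m, then the closure, from -1 (fully open) to 1 (shut). In form: [[wx, wy, wz, dx, dy, dz, jaw], ...]. A call has 1 to 10 rows; each row shifts and turns the commanded pose from where the row before left it, along the tool's axes as they then stand; what a row does not reach is not made up. A row lasts 1/8 s, in which the tool goes at most 62.5 mm and 10.7 degrees, less where a joint would pass 70% of its speed; a pose out of reach is approached as far as the arm can. A call is refused whole if a number of a shift passes 0.0625 or a number of a turn 0.188, either way. A call with a gripper value outside its range is refused whole. The fingers move at their own pace and stop on an object; "squeeze" is the grip in N (left out, the last holds). Time passes only in rows, so rows that do not move let the fingers close. It gives the time, the measured TCP pose, the force and the opening at its end, in the units of the state.
- get_state(): the state, without advancing time (a new reading comes with each control period).
- read_camera(name): name is "scene" or "top"; returns the picture (400x640x3 uint8, blue, green, red); there is no depth.
- camera_model(name): a dict with "camera_matrix" (3x3 intrinsics, pixels), "pose" (4x4, takes a point from camera to world coordinates). Camera axes: x right, y down, z forward; pixel columns grow to the right and rows downward; lengths in m; the calibration is good to about 2 mm. A picture is of the moment at which its call begins. camera_model takes no time and is no camera call.
- sign_off(): hands the job in, once; it reports no verdict.
The state is a dict: "time": time; "qpos": joint angles; "dq": joint speeds; "joint_efforts": joint torques, N m; "eef_pos": TCP position; "tcp_rot": TCP orientation; "contact_force": force on the tool from outside, world axes, zero at the start; "wrist_torque": the same for the moment, N m; "opening": opening from 0.0 (shut) to 1.0 (fully open).
Only numpy, scipy, OpenCV 4.12 (cv2) and the standard library are available. Lean on these libraries where they do the work, as an engineer would, in place of code of your own. Each camera call takes 0.05 s, during which the arm holds its last target. There are 200 camera calls.

## Working session

There is one attempt and no reset: what is moved stays moved. The work goes in short steps, Python scripts to look and compute and a tool call to move; the robot and the scene stay as the last step left them, time stands still between calls to the robot, and variables do not carry over. Pictures are saved under pics/ and viewed, about 8 in all and at most 12, crops included, and the job is handed in when it is done.

Besides the shell and the picture viewer there is one more tool, called after "Call:" as name(argument=value, ...), one argument or row to a line, values as JSON. carry_out: Moves the arm, as the interface text tells. Its arguments: {"type":"object","properties":{"moves":{"type":"array","items":{"type":"array","items":{"type":"number"}}},"squeeze":{"type":"number"}},"required":["moves"]}

```bash
ls; mkdir -p pics; python3 - <<'E'
from plant import *
import cv2,numpy as np
print(get_state())
for n in("top","scene"):
    cv2.imwrite(f"pics/{n}0.png",read_camera(n)); m=camera_model(n); print(n,np.round(m["camera_matrix"],1).tolist(),np.round(m["pose"],4).tolist())
E
```

```text
pics
{'time': 0.0, 'qpos': array([-1.49498931e+00,  2.87188468e-01,  1.57817965e+00,  3.24918984e-06,
        1.27856728e+00, -1.49986434e-01]), 'dq': array([-1.15140525e-03, -5.35456132e-04, -9.85423258e-04, -9.78977182e-04,
        7.66458807e-04, -3.05225682e-06]), 'joint_efforts': array([ 8.09371577e-04, -4.05981767e+01, -2.92626822e+01, -1.29258756e-04,
        5.93096047e-03,  1.34350267e-05]), 'eef_pos': array([ 0.15111087, -0.65724625,  0.24893047]), 'tcp_rot': array([-0.07962837,  0.70343252, -0.70177717,  0.07969199]), 'contact_force': array([ 0.50149503, -0.31611718,  0.06991654]), 'wrist_torque': array([ 0.00628864, -0.02197238,  0.01477333]), 'opening': 1.0017639008854684}
top [[450.8, 0.0, 314.2], [0.0, 450.8, 196.7], [0.0, 0.0, 1.0]] [[0.0279, -0.9967, 0.0759, 0.4702], [-0.9995, -0.0265, 0.0192, -0.0097], [-0.0171, -0.0764, -0.9969, 1.2972], [0.0, 0.0, 0.0, 1.0]]
scene [[474.3, 0.0, 320.1], [0.0, 474.3, 192.5], [0.0, 0.0, 1.0]] [[-0.5049, 0.6198, -0.6008, 1.1892], [0.8632, 0.3681, -0.3457, 0.3682], [0.0069, -0.6931, -0.7208, 0.9218], [0.0, 0.0, 0.0, 1.0]]
```

View pics/top0.png

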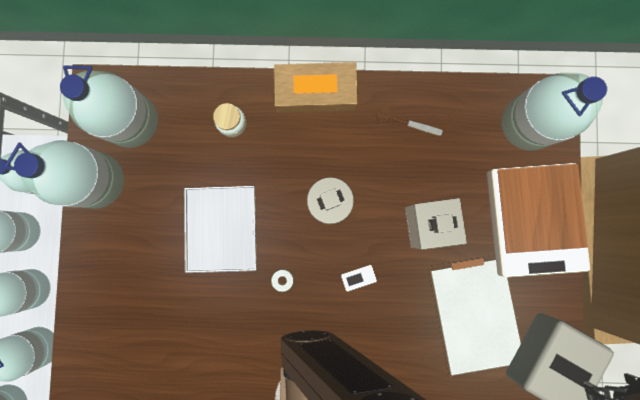

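View pics/scene0.png

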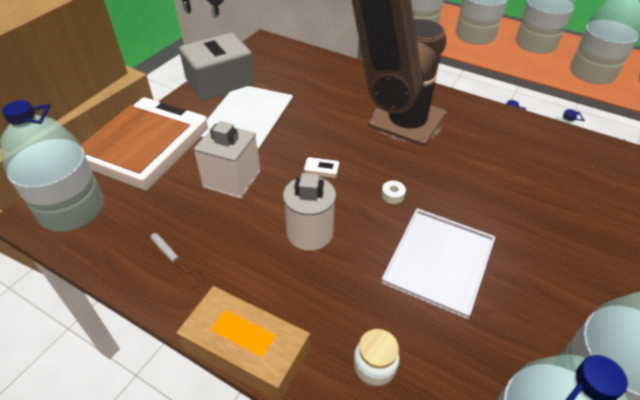

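The top view shows the square canister near (437,224), the round one at (330,201), and the tray at (220,229). The scene view shows the square grip near (224,133). Next I zoom in on the grip in both views.

```bash
python3 - <<'E'
import cv2,numpy as np
a=cv2.imread("pics/top0.png")[190:260,395:480];b=cv2.imread("pics/scene0.png")[112:202,185:270]
f=lambda i:cv2.resize(i,None,fx=4.6,fy=4.6,interpolation=cv2.INTER_CUBIC)
a=f(a);b=f(b);H=max(len(a),len(b))
a=cv2.copyMakeBorder(a,0,H-len(a),0,0,0);b=cv2.copyMakeBorder(b,0,H-len(b),0,0,0)
cv2.imwrite("pics/z.png",np.hstack([a,b]))
E
```

```text
(no output)
```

View pics/z.png

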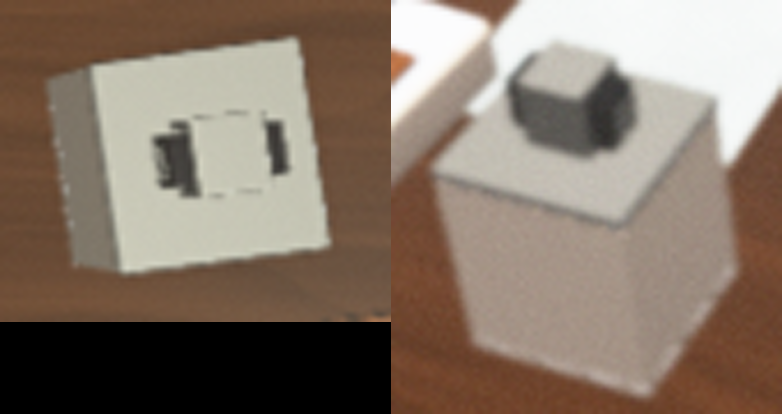

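The crop shows the lid's top corners in top-view pixels at about (415,204), (460,198), (466.5,244) and (421,249). The dark buttons lie left and right of the grip, i.e. the button axis is roughly world y. Now I measure the poses.

```bash
cat > h.py <<'E'
from plant import *
import cv2,numpy as np
from scipy.spatial.transform import Rotation as R
def ray(cam,uv,z):
    m=camera_model(cam);K=np.array(m["camera_matrix"]);T=np.array(m["pose"])
    d=np.c_[np.atleast_2d(uv),np.ones(len(np.atleast_2d(uv)))]@np.linalg.inv(K).T@T[:3,:3].T
    return (T[:3,3]+d*((z-T[2,3])/d[:,2])[:,None])
def rect(cam,mask,seed,z):
    cs,_=cv2.findContours(mask.astype(np.uint8),cv2.RETR_EXTERNAL,cv2.CHAIN_APPROX_NONE)
    c=[c for c in cs if cv2.pointPolygonTest(c,seed,False)>=0][0]
    w=ray(cam,c[:,0].astype(float),z)[:,:2]
    return cv2.minAreaRect((w*1000).astype(np.float32)),w
E
python3 - <<'E'
from h import *
im=cv2.imread("pics/top0.png"); v=im.min(2)
print(v[224,396:480].tolist())
print("lid corners",np.round(ray("top",np.array([[92,66],[298,38],[329,247],[121,272]])/4.6+[394.6,189.6],.138),4).tolist())
lid=(v>int(155)); 
for t in (140,155,170):
    try: print(t,"lid",rect("top",v>t,(460,240),.138)[0])
    except Exception as e: print(t,e)
    try: print(t,"tray",rect("top",v>t,(220,229),.018)[0])
    except Exception as e: print(t,e)
# grip top pts: buttons outer ends zoom
print("grip",np.round(ray("top",np.array([[191,118],[265,110],[273,188],[199,196]])/4.6+[394.6,189.6],.182),4).tolist())
print("scene lid corners",np.round(ray("scene",np.array([[435-391,172],[618-391,222],[716-391,100]])/4.6+[184.6,111.6],.138),4).tolist())
print("round",np.round(ray("top",[[330,200]],.138),4))
s=np.array([np.r_[p] for p in [[417,213],[494,241],[463,312],[384,282]]],float)
print("tray scene",np.round(ray("scene",s,.018),4).tolist())
E
```

```text
[52, 51, 52, 52, 53, 53, 52, 53, 53, 53, 58, 83, 112, 104, 105, 103, 103, 103, 104, 103, 100, 123, 174, 184, 183, 182, 183, 182, 180, 182, 181, 175, 147, 119, 100, 54, 58, 62, 60, 62, 76, 134, 185, 183, 182, 181, 180, 182, 180, 180, 180, 181, 180, 179, 180, 180, 184, 166, 77, 57, 68, 123, 180, 180, 179, 180, 178, 156, 70, 57, 60, 59, 60, 59, 61, 60, 59, 60, 60, 59, 60, 61, 61, 59]
lid corners [[0.5466, -0.2455, 0.138], [0.5653, -0.3597, 0.138], [0.4498, -0.3771, 0.138], [0.4328, -0.2627, 0.138]]
140 lid ((498.99755859375, -311.02093505859375), (115.67696380615234, 116.13550567626953), 9.126921653747559)
140 tray ((469.1533203125, 282.0668640136719), (241.0111083984375, 201.3106689453125), 3.3287055492401123)
155 lid ((498.9371337890625, -311.33172607421875), (115.34896850585938, 115.57146453857422), 8.926044464111328)
155 tray ((469.5896911621094, 282.1670837402344), (239.72947692871094, 201.1636199951172), 3.3462917804718018)
170 lid ((498.2340393066406, -310.88037109375), (113.64379119873047, 112.63653564453125), 8.726387977600098)
170 tray ((469.9254150390625, 281.32269287109375), (239.1498565673828, 199.1134033203125), 3.350735902786255)
grip [[0.5172, -0.2896, 0.182], [0.5226, -0.329, 0.182], [0.4811, -0.3334, 0.182], [0.4757, -0.2942, 0.182]]
scene lid corners [[0.5665, -0.3555, 0.138], [0.5479, -0.2451, 0.138], [0.4377, -0.2604, 0.138]]
round [[ 0.551  -0.0283  0.138 ]]
tray scene [[0.3725, 0.1833, 0.018], [0.3617, 0.378, 0.018], [0.5854, 0.3755, 0.018], [0.6028, 0.1984, 0.018]]
```

```bash
python3 - <<'E'
from h import *
s=get_state();M=R.from_quat(s["tcp_rot"]).as_matrix();print(M.round(3))
y=np.radians(8.9); zt=np.array([-np.sin(y),np.cos(y),0])
for sg in(1,-1):
    T=np.c_[np.cross([0,0,-1],sg*zt),[0,0,-1],sg*zt]
    rv=R.from_matrix(M.T@T).as_rotvec(); print(sg,rv.round(4), T.round(3).tolist())
print("shift in present tool axes",M.T@(np.array([.499,-.311,.25])-s["eef_pos"]))
E
```

```text
[[-0.975 -0.     0.224]
 [-0.224  0.002 -0.975]
 [-0.    -1.    -0.002]]
1 [-4.0000e-04 -3.0711e+00 -3.4000e-03] [[0.988, 0.0, -0.155], [0.155, 0.0, 0.988], [0.0, -1.0, 0.0]]
-1 [ 0.0022  0.0705 -0.0003] [[-0.988, 0.0, 0.155], [-0.155, 0.0, -0.988], [-0.0, -1.0, -0.0]]
shift in present tool axes [-4.16596542e-01 -2.66140854e-04 -2.59602268e-01]
```

Call:
carry_out(
  moves=[
    [0,0,0,0,-0.06,0,-1],
    [0,0,0,-0.046,0,-0.029,-1],
    [0,0,0,-0.046,0,-0.029,-1],
    [0,0,0,-0.046,0,-0.029,-1],
    [0,0,0,-0.046,0,-0.029,-1],
    [0,0,0,-0.046,0,-0.029,-1],
    [0,0,0,-0.046,0,-0.029,-1],
    [0,0,0,-0.046,0,-0.029,-1],
    [0,0,0,-0.046,0,-0.029,-1],
    [0,0.07,0,0,0,0,-1],
  ],
)

```text
time: 1.35
eef_pos: [0.4599, -0.3462, 0.3097]
tcp_rot: [-0.056, 0.705, -0.704, 0.056]
contact_force: [0.8, -0.7, -0.4]
opening: 1.002
```

```bash
cat > rel.py <<'E'
from h import *
import sys
g=np.array(eval(sys.argv[1]));yaw=np.radians(float(sys.argv[2]))
s=get_state();M=R.from_quat(s["tcp_rot"]).as_matrix()
zt=-np.array([-np.sin(yaw),np.cos(yaw),0]);T=np.c_[np.cross([0,0,-1],zt),[0,0,-1],zt]
print(s["time"],s["eef_pos"].round(4),"q",s["qpos"].round(3),"open",round(s["opening"],3),"F",s["contact_force"].round(2))
print("turn",R.from_matrix(M.T@T).as_rotvec().round(4),"shift now",(M.T@(g-s["eef_pos"])).round(4),"shift after turn",(T.T@(g-s["eef_pos"])).round(4))
E
python3 rel.py "[.499,-.311,.16]" 8.9
```

```text
1.35 [ 0.4599 -0.3462  0.3097] q [-8.220e-01  2.800e-02  1.760e+00  1.000e-03  1.355e+00  5.900e-01] open 1.002 F [ 0.79 -0.69 -0.39]
turn [0.0014 0.0039 0.    ] shift now [-0.0442  0.1498 -0.0284] shift after turn [-0.0441  0.1497 -0.0288]
```

Call:
carry_out(
  moves=[
    [0,0,0,0,0,0,-1],
    [0,0,0,0,0,0,-1],
  ],
)

```text
time: 1.6
eef_pos: [0.4575, -0.3496, 0.31]
tcp_rot: [-0.055, 0.705, -0.705, 0.055]
contact_force: [-0.5, 0.9, 0.5]
opening: 0.999
```

```bash
python3 rel.py "[.499,-.311,.16]" 8.9
python3 - <<'E'
from h import *
im=read_camera("top");cv2.imwrite("pics/t1.png",im)
E
```

```text
1.6 [ 0.4575 -0.3496  0.31  ] q [-0.829  0.028  1.759 -0.     1.355  0.586] open 0.999 F [-0.53  0.88  0.46]
turn [0.0005 0.0007 0.0005] shift now [-0.0471  0.15   -0.0316] shift after turn [-0.047   0.15   -0.0317]
```

Call:
carry_out(
  moves=[
    [0,0,0,-0.024,0.02,-0.016,-1],
    [0,0,0,-0.023,0.03,-0.016,-1],
    [0,0,0,0,0.04,0,-1],
    [0,0,0,0,0,0,-1],
    [0,0,0,0,0,0,-1],
  ],
)

```text
time: 2.28
eef_pos: [0.4995, -0.3115, 0.2218]
tcp_rot: [0.054, -0.704, 0.705, -0.055]
contact_force: [0.2, -0.1, 0.8]
opening: 1.003
```

```bash
python3 rel.py "[.499,-.311,.16]" 8.9
python3 - <<'E'
from h import *
b=read_camera("scene")[70:202,150:290];a=read_camera("top")[160:292,370:510]
cv2.imwrite("pics/s1.png",cv2.resize(np.hstack([a,b]),None,fx=2.8,fy=2.8,interpolation=cv2.INTER_CUBIC))
E
```

```text
2.275 [ 0.4995 -0.3115  0.2218] q [-0.73   0.122  1.822 -0.     1.196  0.686] open 1.003 F [ 0.18 -0.11  0.78]
turn [-0.0015 -0.0005 -0.0012] shift now [ 0.0005  0.0618 -0.0007] shift after turn [ 0.0004  0.0618 -0.0006]
```

View pics/s1.png

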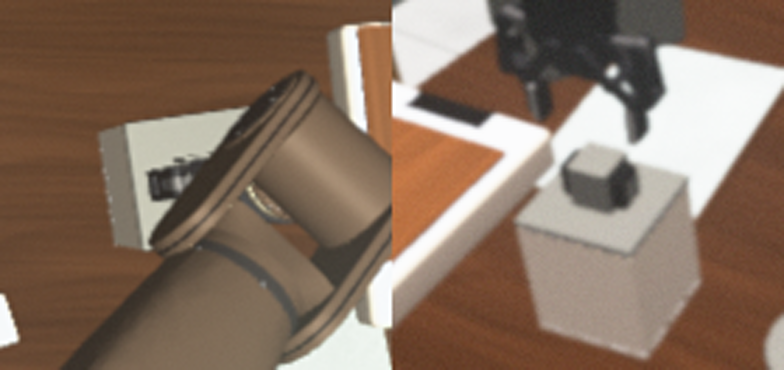

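The scene view shows the fingertips at (540,115) and (637,138), straddling the grip's buttons at (568,170) and (628,185), with the jaw axis aligned. I descend and check the force before squeezing.

Call:
carry_out(
  moves=[
    [0,0,0,0,0.02,-0.0005,-1],
    [0,0,0,0,0.02,0,-1],
    [0,0,0,0,0.02,0,-1],
    [0,0,0,0,0,0,-1],
    [0,0,0,0,0,0,-1],
  ],
)

```text
time: 3.0
eef_pos: [0.4994, -0.31, 0.1603]
tcp_rot: [-0.055, 0.705, -0.705, 0.055]
contact_force: [0.2, 0.5, 0.4]
opening: 0.999
```

Call:
carry_out(
  moves=[
    [0,0,0,0,0,0,1],
    [0,0,0,0,0,0,1],
    [0,0,0,0,0,0,1],
    [0,0,0,0,0,0,1],
    [0,0,0,0,0,0,1],
    [0,0,0,0,0,0,1],
    [0,0,0,0,0,0,1],
    [0,0,0,0,0,0,1],
  ],
  squeeze=40,
)

```text
time: 4.0
eef_pos: [0.5006, -0.3113, 0.1638]
tcp_rot: [0.054, -0.704, 0.706, -0.056]
contact_force: [-0.5, -0.2, 7.4]
opening: 0.526
```

```bash
python3 rel.py "[.499,-.311,.16]" 8.9
python3 - <<'E'
from h import *
b=read_camera("scene")[70:202,150:290]
cv2.imwrite("pics/s2.png",cv2.resize(b,None,fx=4,fy=4,interpolation=cv2.INTER_CUBIC))
E
```

```text
4.0 [ 0.5006 -0.3113  0.1638] q [-0.728  0.183  1.866 -0.     1.087  0.687] open 0.526 F [-0.51 -0.16  7.42]
turn [-0.0043  0.0006 -0.0032] shift now [ 0.0015  0.0038 -0.0006] shift after turn [ 0.0015  0.0038 -0.0006]
```

View pics/s2.png

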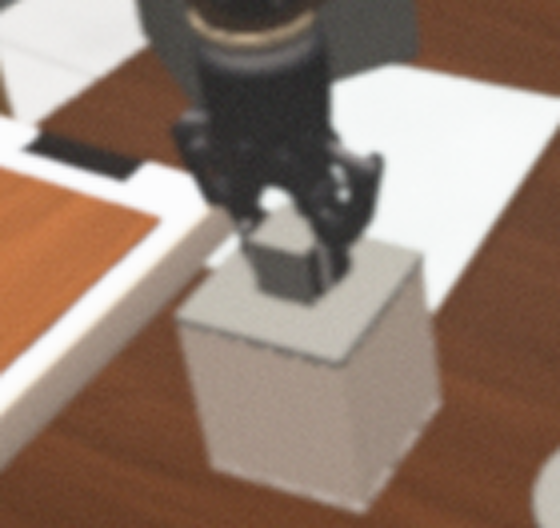

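The fingers have both sides of the grip (opening 0.526). The 7 N upward force comes from the pads swinging forward against the lid. I lift 12 mm and check that the canister stays down.

Call:
carry_out(
  moves=[
    [0,0,0,0,-0.004,0,1],
    [0,0,0,0,-0.004,0,1],
    [0,0,0,0,-0.004,0,1],
    [0,0,0,0,0,0,1],
    [0,0,0,0,0,0,1],
  ],
)

```text
time: 4.68
eef_pos: [0.4991, -0.3103, 0.1725]
tcp_rot: [0.055, -0.705, 0.705, -0.055]
contact_force: [-0.7, -2.7, -1.6]
opening: 0.531
```

```bash
python3 rel.py "[.499,-.311,.16]" 8.9
python3 - <<'E'
from h import *
b=read_camera("scene")[70:202,150:290]
cv2.imwrite("pics/s3.png",cv2.resize(b,None,fx=4,fy=4,interpolation=cv2.INTER_CUBIC))
E
```

```text
4.675 [ 0.4991 -0.3103  0.1725] q [-7.280e-01  1.720e-01  1.861e+00 -1.000e-03  1.108e+00  6.870e-01] open 0.531 F [-0.74 -2.67 -1.59]
turn [-0.0007  0.0006  0.0004] shift now [0.0002 0.0125 0.0006] shift after turn [0.0002 0.0125 0.0007]
```

View pics/s3.png

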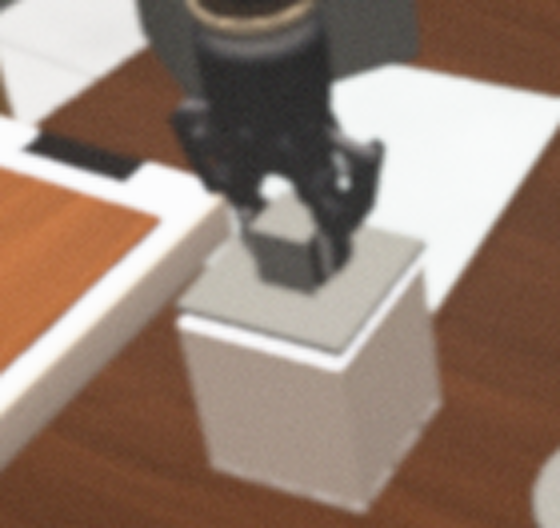

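The lid has lifted clear: a white gap shows under its edge (180-420, 325-360), and the canister's base is unmoved at (365,510). The -1.6 N matches the lid's weight. I lift it straight up.

Call:
carry_out(
  moves=[
    [0,0,0,0,-0.015,0,1],
    [0,0,0,0,-0.02,0,1],
    [0,0,0,0,-0.02,0,1],
    [0,0,0,0,-0.02,0,1],
    [0,0,0,0,-0.02,0,1],
    [0,0,0,0,-0.02,0,1],
    [0,0,0,0,0,0,1],
    [0,0,0,0,0,0,1],
  ],
)

```text
time: 5.72
eef_pos: [0.499, -0.3097, 0.2866]
tcp_rot: [-0.055, 0.705, -0.705, 0.055]
contact_force: [0.1, 0.3, -2.6]
opening: 0.526
```

```bash
python3 rel.py "[.469,.282,.06]" 8.9
python3 - <<'E'
from h import *
b=read_camera("scene")
cv2.imwrite("pics/s4.png",b)
E
```

```text
5.725 [ 0.499  -0.3097  0.2866] q [-0.728  0.069  1.759  0.     1.315  0.687] open 0.526 F [ 0.08  0.26 -2.56]
turn [0.001  0.0004 0.0008] shift now [-0.0623  0.2272 -0.589 ] shift after turn [-0.0619  0.2266 -0.5892]
```

View pics/s4.png

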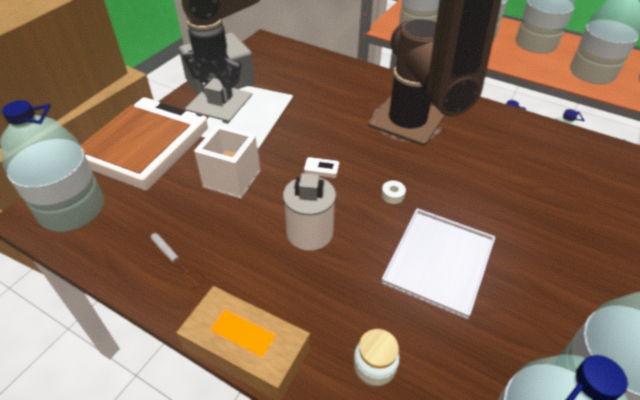

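The lid is held level at (220,100), and the open canister stands at (228,160). I carry the lid across, with its feet at about 0.235 m, above the round canister's 0.182 m.

Call:
carry_out(
  moves=[
    [0,0,0,-0.002,0,-0.02,1],
    [0,0,0,-0.004,0,-0.035,1],
    [0,0,0,-0.005,0,-0.045,1],
    [0,0,0,-0.005,0,-0.045,1],
    [0,0,0,-0.005,0,-0.045,1],
    [0,0,0,-0.005,0,-0.045,1],
    [0,0,0,-0.005,0,-0.045,1],
    [0,0,0,-0.005,0,-0.045,1],
    [0,0,0,-0.005,0,-0.045,1],
    [0,0,0,-0.005,0,-0.045,1],
  ],
)

```text
time: 7.02
eef_pos: [0.4789, 0.1094, 0.2866]
tcp_rot: [-0.056, 0.705, -0.705, 0.055]
contact_force: [-0.1, -0.8, -2.6]
opening: 0.528
```

Call:
carry_out(
  moves=[
    [0,0,0,-0.005,0,-0.045,1],
    [0,0,0,-0.004,0,-0.045,1],
    [0,0,0,-0.004,0,-0.04,1],
    [0,0,0,-0.003,0,-0.03,1],
    [0,0,0,0,0,-0.014,1],
    [0,0,0,0,0,0,1],
    [0,0,0,0,0,0,1],
  ],
)

```text
time: 7.9
eef_pos: [0.469, 0.2807, 0.2871]
tcp_rot: [0.055, -0.705, 0.705, -0.055]
contact_force: [0.7, 0.4, -2.1]
opening: 0.529
```

```bash
python3 rel.py "[.469,.282,.06]" 8.9
```

```text
7.9 [0.469  0.2807 0.2871] q [ 0.354 -0.025  1.853 -0.     1.314  1.77 ] open 0.529 F [ 0.7   0.35 -2.14]
turn [-0.0006 -0.0002  0.0005] shift now [-0.0003  0.2271 -0.0014] shift after turn [-2.000e-04  2.271e-01 -1.300e-03]
```

Call:
carry_out(
  moves=[
    [0,0,0,0,0.025,0,1],
    [0,0,0,0,0.035,0,1],
    [0,0,0,0,0.04,0,1],
    [0,0,0,0,0.04,0,1],
    [0,0,0,0,0.035,0,1],
    [0,0,0,0,0.025,0,1],
    [0,0,0,0,0.012,0,1],
    [0,0,0,0,0,0,1],
    [0,0,0,0,0,0,1],
  ],
)

```text
time: 9.02
eef_pos: [0.4703, 0.2817, 0.0768]
tcp_rot: [-0.054, 0.705, -0.705, 0.056]
contact_force: [0.8, 0.2, -1.5]
opening: 0.53
```

```bash
python3 rel.py "[.469,.282,.06]" 8.9
python3 - <<'E'
from h import *
b=read_camera("scene")[150:340,340:560]
cv2.imwrite("pics/s5.png",cv2.resize(b,None,fx=3,fy=3,interpolation=cv2.INTER_CUBIC))
E
```

```text
9.025 [0.4703 0.2817 0.0768] q [ 0.355  0.221  2.006 -0.     0.912  1.77 ] open 0.53 F [ 0.79  0.15 -1.5 ]
turn [ 0.0005  0.     -0.0026] shift now [ 0.0012  0.0168 -0.0005] shift after turn [ 0.0012  0.0168 -0.0005]
```

View pics/s5.png

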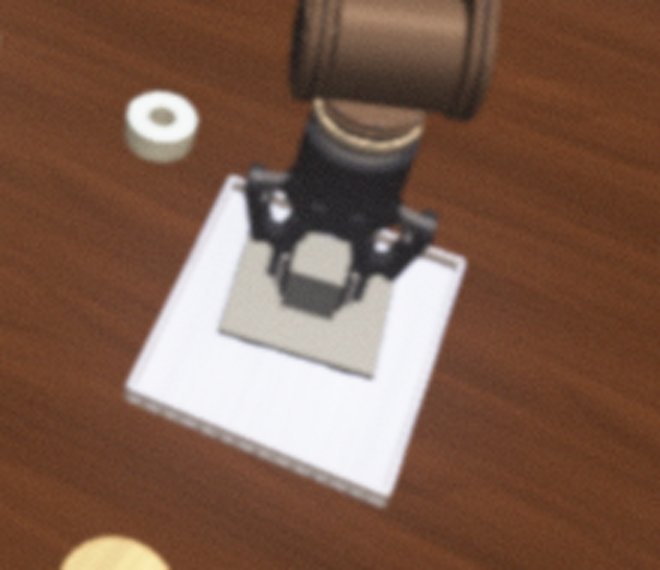

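The lid is level above the tray with its near edge at (220,330)-(372,377), inside the walls. Now a slow descent to touch.

Call:
carry_out(
  moves=[
    [0,0,0,0,0.006,0,1],
    [0,0,0,0,0.004,0,1],
    [0,0,0,0,0.003,0,1],
    [0,0,0,0,0.002,0,1],
    [0,0,0,0,0,0,1],
    [0,0,0,0,0,0,1],
  ],
)

```text
time: 9.82
eef_pos: [0.4692, 0.2816, 0.0604]
tcp_rot: [-0.055, 0.705, -0.705, 0.055]
contact_force: [-0.7, -0.5, -2.4]
opening: 0.531
```

Call:
carry_out(
  moves=[
    [0,0,0,0,0.0015,0,1],
    [0,0,0,0,0.0015,0,1],
    [0,0,0,0,0.001,0,1],
    [0,0,0,0,0,0,1],
    [0,0,0,0,0,0,1],
  ],
)

```text
time: 10.45
eef_pos: [0.4693, 0.2816, 0.0578]
tcp_rot: [0.055, -0.705, 0.705, -0.055]
contact_force: [-4.8, -0.8, 6.7]
opening: 0.527
```

Touched down (+6.7 N, and TCP 0.0578 m matches the expected resting height). I let go gradually.

Call:
carry_out(
  moves=[
    [0,0,0,0,0,0,-0.1],
    [0,0,0,0,0,0,-0.3],
    [0,0,0,0,0,0,-0.5],
    [0,0,0,0,0,0,-0.8],
    [0,0,0,0,0,0,-1],
    [0,0,0,0,0,0,-1],
    [0,0,0,0,0,0,-1],
    [0,0,0,0,0,0,-1],
  ],
)

```text
time: 11.45
eef_pos: [0.4691, 0.2816, 0.0564]
tcp_rot: [-0.055, 0.705, -0.705, 0.055]
contact_force: [0.2, -0.2, 0.6]
opening: 1.005
```

```bash
python3 rel.py "[.469,.282,.06]" 8.9
python3 - <<'E'
from h import *
b=read_camera("scene")[150:340,340:560]
cv2.imwrite("pics/s6.png",cv2.resize(b,None,fx=3,fy=3,interpolation=cv2.INTER_CUBIC))
E
```

```text
11.45 [0.4691 0.2816 0.0564] q [ 0.355  0.254  2.012 -0.     0.876  1.77 ] open 1.005 F [ 0.23 -0.18  0.56]
turn [ 0.      0.0005 -0.0001] shift now [ 0.0001 -0.0036 -0.0005] shift after turn [ 0.0001 -0.0036 -0.0005]
```

View pics/s6.png

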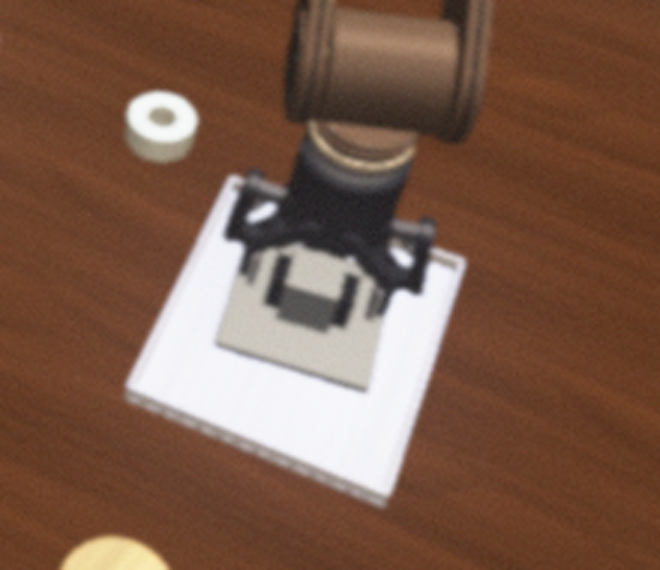

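The fingers are open and the buttons are out on both sides at (278,283) and (347,300). The lid is flat in the tray. I retreat upward.

Call:
carry_out(
  moves=[
    [0,0,0,0,-0.01,0,-1],
    [0,0,0,0,-0.025,0,-1],
    [0,0,0,0,-0.035,0,-1],
    [0,0,0,0,-0.04,0,-1],
    [0,0,0,0,-0.04,0,-1],
    [0,0,0,0,-0.04,0,-1],
    [0,0,0,0.04,0,0,-1],
    [0,0,0,0.02,0,0,-1],
    [0,0,0,0,0,0,-1],
    [0,0,0,0,0,0,-1],
  ],
)

```text
time: 12.75
eef_pos: [0.4104, 0.2723, 0.2469]
tcp_rot: [-0.055, 0.705, -0.705, 0.055]
contact_force: [0.5, 1.0, 0.1]
opening: 1.0
```

```bash
python3 rel.py "[.469,.282,.25]" 8.9
python3 - <<'E'
from h import *
b=read_camera("scene");cv2.imwrite("pics/s7.png",b)
t=read_camera("top");cv2.imwrite("pics/t7.png",t)
cv2.imwrite("pics/f.png",np.vstack([b[60:340,100:560],t[150:300,150:610]]))
E
```

```text
12.75 [0.4104 0.2723 0.2469] q [ 0.38  -0.122  2.019 -0.     1.244  1.795] open 1.0 F [0.46 1.04 0.1 ]
turn [ 0.0002  0.0004 -0.0013] shift now [-0.0594 -0.003  -0.0005] shift after turn [-0.0594 -0.0031 -0.0005]
```

View pics/f.png

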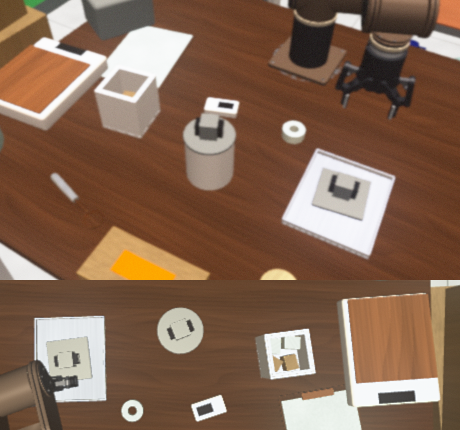

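The lid sits flat in the tray with its grip up, at (340,190) in the scene part. The canister stands open at (130,100), and the round one is where it was. One numeric check, then I hand in.

```bash
python3 - <<'E'
from h import *
s=cv2.imread("pics/s7.png");h=cv2.cvtColor(s,cv2.COLOR_BGR2HSV)
roi=np.zeros(s.shape[:2],bool);roi[215:290,400:485]=1
m=roi&(s.min(2)<190)&(h[...,1]<90);m=cv2.morphologyEx(m.astype(np.uint8),cv2.MORPH_OPEN,np.ones((3,3)))
n,l,st,c=cv2.connectedComponentsWithStats(m);i=1+st[1:,4].argmax();print(st[i])
ys,xs=np.where(l==i);low=np.array([[xs[ys.argmax()],ys.max()],[xs.min(),ys[xs.argmin()]],[xs.max(),ys[xs.argmax()]]],float)
p=ray("scene",low,.028+.004)[:,:2];print(p.round(3).tolist())
print("centre from left/right corners",p[1:].mean(0).round(3),"diag",np.linalg.norm(p[1]-p[2]).round(3),"expect .167; tray .469 .282")
a=cv2.imread("pics/s7.png");b=cv2.imread("pics/s4.png");f=lambda i,r:cv2.cvtColor(i,cv2.COLOR_BGR2GRAY)[r].astype(np.float32)
for nm,r in(("canister",np.s_[125:200,190:268]),("round",np.s_[170:252,280:342])):
    print(nm,"pixel shift",cv2.phaseCorrelate(f(a,r),f(b,r)))
z=cv2.imread("pics/scene0.png");r=np.s_[160:200,190:268];print("canister lower vs start",cv2.phaseCorrelate(f(a,r),f(z,r)))
E
```

```text
[422 230  41  33 839]
[[0.491, 0.3], [0.445, 0.223], [0.413, 0.312]]
centre from left/right corners [0.429 0.268] diag 0.094 expect .167; tray .469 .282
canister pixel shift ((-0.006246162019841961, 0.4572712814091773), 0.9708810262680053)
round pixel shift ((0.02527988254959368, -0.04864795037695302), 0.9638171639707354)
canister lower vs start ((-0.16930150086154327, -0.07733077974721425), 0.8614358940720558)
```

The canisters have not moved. The lid mask caught only the grip (diagonal 94 mm, not 167), so that lid result is invalid. I redo it with the lid's corners as read in the picture.

```bash
python3 - <<'E'
from h import *
p=ray("scene",np.array([[322,166],[371,180],[362,219],[313,207]])+[100.,60.],.032)[:,:2]
print(p.round(3).tolist(),"sides",np.linalg.norm(p-np.roll(p,-1,0),axis=1).round(3),"centre",p.mean(0).round(3))
E
```

```text
[[0.418, 0.213], [0.399, 0.33], [0.517, 0.347], [0.542, 0.241]] sides [0.118 0.118 0.109 0.127] centre [0.469 0.283]
```

The lid's centre is at (0.469, 0.283), the tray's at (0.469, 0.282), and the sides average 118 mm. I hand in.

```bash
python3 -c "
from plant import *
print(sign_off())"
```

```text
the job is handed in; nothing more can be done
None
```

The lid is off the square canister and standing flat, right way up, in the metal tray. I squeezed both buttons, lifted the lid straight up about 125 mm, carried it over the round canister, set it down and let go. The job was handed in at about 13 s; `sign_off` reports no verdict.

- **Lid position:** the last check puts its centre at (0.469, 0.283) m, about 1 mm from the tray's middle. I read its corners by eye. The sides came out at 109–127 mm, averaging the true 118 mm.
- **Release:** the fingers were fully open and the buttons had sprung out. I then moved the gripper up to about 0.25 m, clear of everything.
- **Canisters:** comparing pictures, both moved less than half a pixel, and both stand upright.

**Check that failed:** my first colour-mask measurement of the lid caught only part of it (94 mm diagonal instead of 167 mm), so I threw it out and used the corners instead.

**Number that disagreed:** the gripper opening while squeezing read 0.53 (about 45 mm if linear), not the expected 48 mm. The lid came free anyway.

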